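# Set the batik wax melter to heat four and start it

### The arm

A 6-joint arm with a two-finger parallel gripper is mounted at the origin on the work surface. World frame = base frame: x ahead of the robot, y to its left, z up, the work surface at z = 0. Lengths are in m, angles in rad, forces in N, time in s.
With the tool pointing down it reaches from about 0.35 to 0.775 m from the base axis. Payload 5.5 kg.
Tool frame: the origin (TCP) lies between the finger pads; the fingertips stand 17 mm ahead of it and the grasp point (between the pads) lies 2 mm behind it (env.finger_overhang is the distance from the TCP to the fingertips, in m); z points along the fingers, y is the line along which they close (so a half turn about z gives the same grasp; the last joint's range is limited). The gripper opens to 85 mm and grips with 20 to 120 N. Pads are 22 mm wide; open, the fingers measure 114 mm over their backs; the gripper's body (76 mm by 85 mm) begins 54 mm behind the grasp point. The pads swing forward as they close: fully open they stand 13 mm farther back than shut.
Start: joints at [1.061, 0.313, 0.046, 1.304, 0, 1.431], TCP at [0.208, 0.536, 0.248] pointing down, gripper open.
Joint ranges: [-2.76, 2.76], [-0.86, 1.69], [-1.03, 1.26], [-2.2, 2.34], [-1.47, 1.5], [-3.14, 3.14]. Speed limits (rad/s): [2.57, 2.57, 3.14, 3.14, 3.14, 3.14].

### API

Orientations are given as a unit quaternion [w, x, y, z].
In Python, from workcell import env gives the robot as it stands. The module is installed in compiled form; this text tells all that it offers.
- The arm moves only by the shell command python3 -m pendant 'ROWS' [FORCE]. ROWS is JSON, a list of rows, each a list of 5 numbers: the gripper's target within -1 to 1 (fully open at 1, half-way at 0, shut at -1), then the shift along the tool's x, y, z in m, then the turn about the tool's z in rad. A call has 1 to 8 rows; each row shifts and turns the commanded pose from where the row before left it, along the tool's axes as they then stand; what a row does not reach is not made up. A row lasts 1/8 s, in which the tool goes at most 62.5 mm and 10.7 degrees, less where a joint would pass 70% of its speed; a pose out of reach is approached as far as the arm can. A call with a gripper value outside its range is refused whole. The fingers move at their own pace and stop on an object; FORCE is the grip in N (left out, the last holds). Time passes only in rows, so rows that do not move let the fingers close. It gives the time, the measured TCP pose, the force, the opening and the grip force at its end, in the units of the state.
- env.get_state(): the state, without advancing time (a new reading comes with each control period).
- env.read_camera(name): name is "side" or "top" or "wrist"; returns the picture (420x560x3 uint8, red, green, blue); there is no depth.
- env.calibration(name): a dict with "K" (3x3 intrinsics, pixels), "T" (4x4, takes a point from camera to world coordinates); the wrist camera has in their place "tool_from_camera" (4x4, takes a point from camera to tool coordinates, whose origin is the TCP and whose axes are the flange's). Camera axes: x right, y down, z forward; pixel columns grow to the right and rows downward; lengths in m; the calibration is good to about 2 mm. A picture is of the moment at which its call begins: read the wrist's pose just before it. calibration takes no time and is no camera call.
- env.hand_in(): hands the job in; it is judged then, once.
Trained networks look in the newest picture that a camera, given by its name, has taken for a name from the list of things; names that differ only in an ending like _2 or _b are one class to them, and where a whole thing is asked for, a point or a joint stands for the part that bears it (a point fixed in the world has none). Each returns a list of dicts, best first, with "score" (0 to 1); they miss things now and then, are a little off and sometimes report something else, mostly with a low value. They report only what shows in the picture. A call takes as long as a camera call.
- env.recognise(camera, label): "centre" ([column, row] in pixels, amid what is visible of it).
The state is a dict: "clock": time; "joint_pos": joint angles; "qvel": joint speeds; "tau": joint torques, N m; "tcp_pos": TCP position; "orientation": TCP orientation; "wrist_force": force on the tool from outside, world axes, zero at the start; "ft_torque": the same for the moment, N m; "finger_gap": finger opening in m; "grip_force": force on a finger pad.
Only numpy, scipy, OpenCV 4.12 (cv2) and the standard library are available. Lean on these libraries where they do the work, as an engineer would, in place of code of your own. Each camera call takes 0.05 s, during which the arm holds its last target. There are 200 camera calls.

### The job

Start the wax melter: with a fingertip against the side of its long pointer, push the heat selector round clockwise, counting the clicks, to the fourth heat mark after the off ring, without going past it and without pinching the pointer. Only then press the round start button fully in with a fingertip and let it come back up. Leave the small timer knob and all the loose things on and around the melter as they are.

Things in the scene. Friction and masses are not known exactly. Their poses are not given: they have to be found in the camera images.
- melter: white wax melter fixed to the table, 300 (x) by 340 (y) mm, flat top 60 mm above the table. Origin: centre of its underside; x from its front (control panel, robot side) to its back, y to its left. Lidded pot 126 mm across, 80 mm behind the origin on the centre line, rises 59 mm above the top. On the panel: selector left, start button right, timer knob between
- heat (a joint): turn of the heat selector, rad, growing clockwise seen from above. A click every 0.5236: 0 off, 0.524 heat 1, 1.047 heat 2, 1.571 heat 3, 2.094 heat 4, 2.618 heat 5. Starts in (within 0.05 of) off, 1 or 2. Needs about 0.17 N m to leave a click (4 N at 40 mm); past half way it moves on to the next by itself within a second and stays. Pointer from the melter's x axis: 75 deg to the left at off, 45 deg to the right at heat 4
- heat_axis (a point): on the selector's vertical axis, level with the pointer's top, 95 mm above the table, 35 mm above the panel. x axis along the pointer to its tip, z up. Pointer: upright black bar 14 mm wide, flat sides 7 to 32 mm above the panel, reaching 53 mm from the axis at the tip and 16 mm behind it; under it a disc 44 mm across, up to 11 mm above the panel
- heat_tip (a point): outer end of the pointer, on its top, 53 mm from the axis. Printed on the panel 58 to 74 mm from the axis: an open ring at off, then five bars, 30 degrees apart, each longer and thicker than the last, for heat 1 to 5
- start (a joint): travel of the start button in m: 0 = up, 0.006 = fully in; spring, about 4.5 N when fully in
- start_top (a point): centre of the top face of the round black start button, 32 mm across; moves straight down 6 mm when pressed
- timer (a joint): turn of the small timer knob in rad; to be left alone
- timer_top (a point): centre of the top of the timer knob: round, fluted, 30 mm across, 19 mm above the panel
- jar: stoppered sample jar, 30 mm across, 42 mm tall, loose, standing on the panel between the start button and the pot; origin at the centre of its underside
- stamp: copper printing stamp with upright wooden handle, 50 x 50 mm, 48 mm tall, loose, on the back right corner of the melter; origin at the centre of its underside
- dye_tall: white dye bottle, 48 mm across, 150 mm tall, loose, on the table left of the melter; origin at the centre of its underside
- dye_pink: pink dye bottle, 44 mm across, 120 mm tall, loose, on the table left of the melter; origin at the centre of its underside
- tjanting: wax pen with wooden handle and copper head, 155 mm long, lying on the table right of the melter; origin at the middle of its length, at table height
- bowl: steel bowl, 100 mm across, 45 mm high, loose, on the table right of the melter; origin at the centre of its underside
- brush: brush lying on the table in front of the melter; origin at the middle of its length, at table height
- timer_mark (a point): white mark on the rim of the timer knob's top, 11 mm from its axis; the knob counts as turned when this has moved 5 mm

How it is judged:
By the outcome, as a careful person would: the job done as asked, in the order asked, and still so for the second after the job is handed in, with the robot touching nothing.
It also fails if it takes over 58 s, if anything falls off the work surface, if the arm or the gripper's body presses on something with over 40 N, if the wrist force passes 120 N, or if a joint passes its speed limit or range.

## Working session

There is one attempt and no reset: what is moved stays moved. The work goes in short steps, Python scripts to look and compute and a shell command to move; the robot and the scene stay as the last step left them, time stands still between calls to the robot, and variables do not carry over. Pictures are saved under pics/ and viewed, at most 10 in all, crops included, and the job is handed in when it is done.

```bash
mkdir -p pics
cat > h.py <<'E'
import numpy as np, cv2
from workcell import env
from scipy.spatial.transform import Rotation as R
def toolT():
    s=env.get_state(); q=s["orientation"]; T=np.eye(4)
    T[:3,:3]=R.from_quat([q[1],q[2],q[3],q[0]]).as_matrix(); T[:3,3]=s["tcp_pos"]; return T
def cam(n):
    c=env.calibration(n)
    return c["K"], (toolT()@c["tool_from_camera"] if n=="wrist" else c["T"])
def pix2z(n,px,z,KT=None):
    K,T=KT or cam(n); d=T[:3,:3]@np.linalg.inv(K)@np.array([px[0],px[1],1.]); o=T[:3,3]
    return o+d*(z-o[2])/d[2]
def proj(n,p,KT=None):
    K,T=KT or cam(n); c=np.linalg.inv(T)@np.append(p,1); u=K@c[:3]; return u[:2]/u[2]
def shot(n,f):
    im=env.read_camera(n); cv2.imwrite("pics/"+f,im[:,:,::-1]); return im
E
python3 - <<'E'
from h import *
print(env.get_state()); print(toolT().round(3))
shot("top","top0.png")
for l,z in [("melter",.06),("heat_axis",.095),("heat_tip",.095),("start_top",.07),("timer_top",.079),("jar",.08)]:
    for r in env.recognise("top",l)[:2]: print(l,r,pix2z("top",r["centre"],z).round(3))
E
```

```text
{'clock': 0.0, 'joint_pos': array([1.06139709e+00, 3.14023224e-01, 4.49706865e-02, 1.30359167e+00,
       4.10745335e-06, 1.43121448e+00]), 'qvel': array([ 0.00097356, -0.00055071,  0.00143473, -0.00179266, -0.00156007,
        0.00102799]), 'tau': array([ 1.81649255e-03, -4.80620313e+01,  2.98535156e+01,  1.91199244e-02,
       -3.25666842e-04, -1.18092339e-05]), 'tcp_pos': array([0.20759263, 0.5357035 , 0.24739246]), 'orientation': array([-2.96522691e-04,  1.83856709e-01,  9.82952622e-01, -8.75068073e-04]), 'wrist_force': array([-0.27855563,  0.15893395, -0.32660966]), 'ft_torque': array([ 0.02248983, -0.03253537, -0.00952051]), 'grip_force': 0.0, 'finger_gap': 0.08514669904616666}
[[-0.932  0.361 -0.001  0.208]
 [ 0.361  0.932 -0.002  0.536]
 [ 0.    -0.002 -1.     0.247]
 [ 0.     0.     0.     1.   ]]
melter {'centre': [269.9, 178.4], 'score': 0.6} [0.615 0.072 0.06 ]
heat_axis {'centre': [245.1, 200.9], 'score': 0.83} [0.555 0.127 0.095]
heat_tip {'centre': [245.5, 202.2], 'score': 0.6} [0.552 0.126 0.095]
start_top {'centre': [323.5, 194.8], 'score': 0.58} [ 0.572 -0.053  0.07 ]
timer_top {'centre': [293.6, 209.4], 'score': 0.61} [0.537 0.017 0.079]
jar {'centre': [297.0, 170.0], 'score': 0.73} [0.63  0.008 0.08 ]
```

View pics/top0.png

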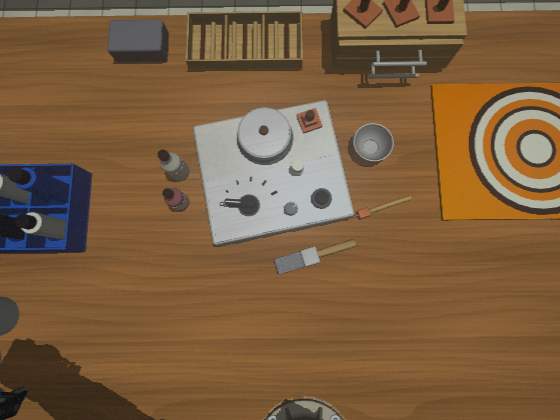

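The top view shows the melter turned roughly 10°. The selector axis is near (249,205) with its pointer to the left, tip about (222,203). The timer knob is at (290,209), the start button at (321,198) and the jar at (297,169). I'll look at an enlarged crop.

Run:
```python
from h import *
im=cv2.imread("pics/top0.png")[165:250,200:345]
cv2.imwrite("pics/c0.png",cv2.resize(im,None,fx=5.5,fy=5.5,interpolation=cv2.INTER_CUBIC))
cs=[(194,127),(327,101),(354,216),(213,244)]
P=[pix2z("top",c,.06) for c in cs]; print(np.round(P,3)); print(np.mean(P,0))
for a,b in [(0,1),(3,2),(3,0),(2,1)]:
    d=P[b]-P[a]; print(np.linalg.norm(d),np.degrees(np.arctan2(d[1],d[0])))
print(cam("wrist"))
```

```text
[[ 0.747  0.258  0.06 ]
 [ 0.811 -0.069  0.06 ]
 [ 0.523 -0.124  0.06 ]
 [ 0.461  0.204  0.06 ]]
[0.63517447 0.06719096 0.06      ]
0.33290376779635256 -78.91907853071564
0.3339907514861889 -79.28806580942792
0.29081546763132954 10.625332091252488
0.2929597658735064 10.839903728279713
(array([[338.6443346 ,   0.        , 274.77720771],
       [  0.        , 338.6443346 , 212.19138267],
       [  0.        ,   0.        ,   1.        ]]), array([[ 3.61151019e-01,  8.89813554e-01,  2.78929705e-01,
         1.36288015e-01],
       [ 9.32506985e-01, -3.44354407e-01, -1.08861223e-01,
         5.63866922e-01],
       [-8.15518424e-04,  2.99419240e-01, -9.54121299e-01,
         3.73354241e-01],
       [ 0.00000000e+00,  0.00000000e+00,  0.00000000e+00,
         1.00000000e+00]]))
```

View pics/c0.png

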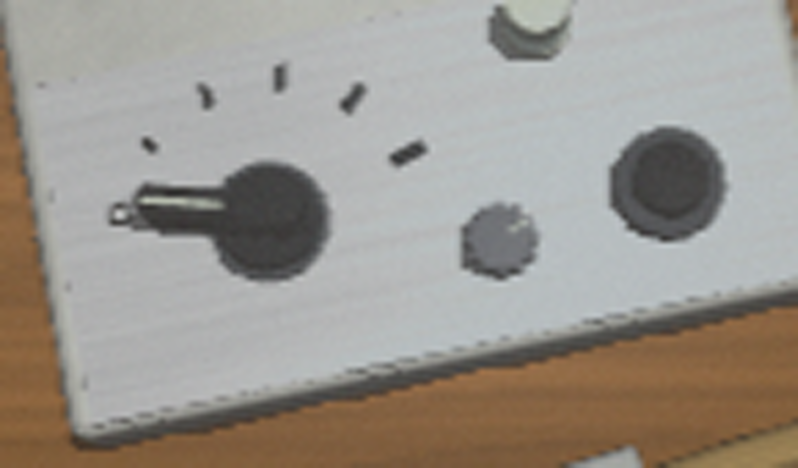

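The selector points at the open ring (off), crop (120,213). Heat bars 1–5 lie at crop (150,145), (205,96), (280,77), (352,98) and (408,153). Next I compute the axis and the approach.

Run:
```python
from h import *
from scipy.optimize import least_squares
w=lambda c,z:pix2z("top",(c[0]/5.5+200-.4,c[1]/5.5+165-.4),z)
M=np.array([w(c,.06)[:2] for c in [(120,213),(150,145),(205,96),(280,77),(352,98),(408,153)]])
f=lambda p:np.ravel([M[i]-p[:2]-.066*np.array([np.cos(p[2]-i*np.pi/6),np.sin(p[2]-i*np.pi/6)]) for i in range(6)])
s=least_squares(f,[.55,.12,1.5]); print("axis",s.x,np.degrees(s.x[2])-75,"rms",np.sqrt(np.mean(s.fun**2)))
print("disc",w((270,220),.068)); print("tip",w((137,207),.095))
for z in(.06,.07,.08): print("start",z,w((672,178),z),w((668,184),z))
print("timer",w((500,238),.079),"jar",w((533,20),.1), env.finger_overhang)
for l in ("dye_tall","dye_pink"):
    for r in env.recognise("top",l)[:3]: print(l,r,pix2z("top",r["centre"],.07).round(3))
```

```text
axis [0.55033498 0.12123872 1.52087412] 12.13966839539195 rms 0.0013430182274069436
disc [0.55098438 0.1215439  0.068     ]
tip [0.55207893 0.17371318 0.095     ]
start 0.06 [ 0.56896693 -0.04997934  0.06      ] [ 0.56636235 -0.04819936  0.06      ]
start 0.07 [ 0.56696711 -0.04913972  0.07      ] [ 0.56439054 -0.04737888  0.07      ]
start 0.08 [ 0.56496729 -0.0483001   0.08      ] [ 0.56241873 -0.04655841  0.08      ]
timer [0.54033612 0.02414311 0.079     ] jar [0.62862532 0.00950259 0.1       ] 0.017
dye_tall {'centre': [173.9, 164.8], 'score': 0.7} [0.649 0.3   0.07 ]
dye_tall {'centre': [243.8, 204.1], 'score': 0.42} [0.552 0.133 0.07 ]
dye_tall {'centre': [293.0, 208.7], 'score': 0.16} [0.54  0.018 0.07 ]
dye_pink {'centre': [176.5, 197.6], 'score': 0.86} [0.569 0.29  0.07 ]
```

```bash
python3 -m pendant '[[-1,-0.03,-0.0175,0,0],[-1,-0.045,-0.026,0,0],[-1,-0.045,-0.026,0,0],[-1,-0.045,-0.026,0,0],[-1,-0.045,-0.026,0,0],[-1,-0.045,-0.026,0,0],[-1,-0.045,-0.026,0,0],[-1,-0.045,-0.026,0,0]]' 20; python3 -m pendant '[[-1,-0.035,-0.02,0,0],[-1,0,0,0,-0.15],[-1,0,0,0,-0.16],[-1,0,0,0,0]]'
python3 - <<'E'
from h import *
T=toolT();print(T.round(3), env.get_state()["joint_pos"].round(2))
d=np.array([.510,.1615,.247])-T[:3,3];print("shift",T[:3,:3].T@d)
KT=cam("wrist");shot("wrist","w0.png")
for l,z in [("heat_tip",.095),("heat_axis",.095),("start_top",.07),("timer_top",.079)]:
    for r in env.recognise("wrist",l)[:2]: print(l,r,pix2z("wrist",r["centre"],z,KT).round(4))
E
```

```text
clock: 1.45
tcp_pos: [0.4584, 0.2241, 0.2486]
orientation: [0.0, 0.184, 0.983, 0.0]
wrist_force: [0.4, 0.8, 0.4]
finger_gap: 0.0003
grip_force: 0.0
clock: 1.95
tcp_pos: [0.4829, 0.1939, 0.2483]
orientation: [0.0, 0.031, 1.0, 0.0]
wrist_force: [0.2, 0.0, 0.5]
finger_gap: 0.0
grip_force: 0.0
[[-0.998  0.062  0.     0.483]
 [ 0.062  0.998  0.     0.194]
 [-0.     0.    -1.     0.248]
 [ 0.     0.     0.     1.   ]] [ 0.23  0.21 -0.09  1.27  0.    0.29]
shift [-0.02901654 -0.03070902  0.00133692]
heat_tip {'centre': [215.3, 264.5], 'score': 0.79} [0.5399 0.1364 0.095 ]
heat_axis {'centre': [212.9, 268.5], 'score': 0.73} [0.5437 0.1338 0.095 ]
start_top {'centre': [35.7, 292.6], 'score': 0.62} [ 0.572  -0.0549  0.07  ]
timer_top {'centre': [104.8, 261.2], 'score': 0.7} [0.5376 0.0278 0.079 ]
timer_top {'centre': [214.9, 266.0], 'score': 0.2} [0.5491 0.1323 0.079 ]
```

View pics/w0.png

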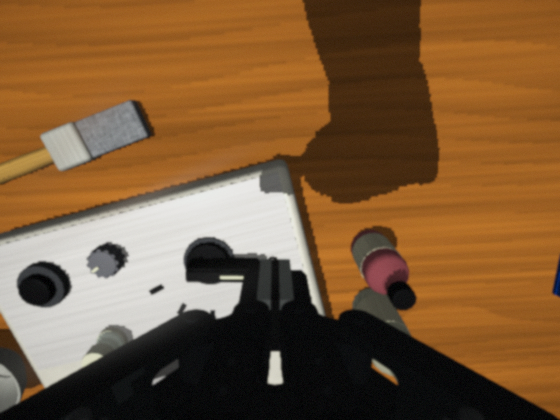

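The wrist view shows the selector disc centred near (210,257) and the pointer bar running right from (187,268) to about (258,270). The timer is at (106,261) and the start button at (40,285). The fingers are just above the pointer and partly cover the tip.

Run:
```python
from h import *
KT=cam("wrist")
for n,p,z in [("disc",(210,256),.068),("bar back end",(187,269),.095),("bar front edge",(187,262),.095),("bar front",(235,262),.095),("startcap",(37,289),.075),("startring",(43,284),.065),("timer",(106,260),.079)]:
    print(n,pix2z("wrist",p,z,KT).round(4))
for n,p in [("axis",(.551,.1215,.095)),("tip",(.553,.1745,.095)),("fr0",(.544,.1105,.095)),("fr1",(.546,.17,.095)),("start",(.567,-.049,.07))]: print(n,proj("wrist",np.array(p),KT).round(1), proj("top",np.array(p)).round(1))
im=cv2.imread("pics/w0.png")[230:310,0:310]
cv2.imwrite("pics/w0c.png",cv2.resize(im,None,fx=2.5,fy=2.5,interpolation=cv2.INTER_CUBIC))
```

```text
disc [0.5432 0.1267 0.068 ]
bar back end [0.5427 0.1107 0.095 ]
bar front edge [0.5357 0.1116 0.095 ]
bar front [0.5383 0.155  0.095 ]
startcap [ 0.5654 -0.0478  0.075 ]
startring [ 0.5654 -0.0484  0.065 ]
timer [0.5364 0.0297 0.079 ]
axis [200.  276.5] [247.5 202.5]
tip [257.8 275.4] [224.2 201.8]
fr0 [187.  270.3] [252.4 205.5]
fr1 [252.3 268.7] [226.1 204.9]
start [ 39.6 287.9] [321.7 197. ]
```

View pics/w0c.png

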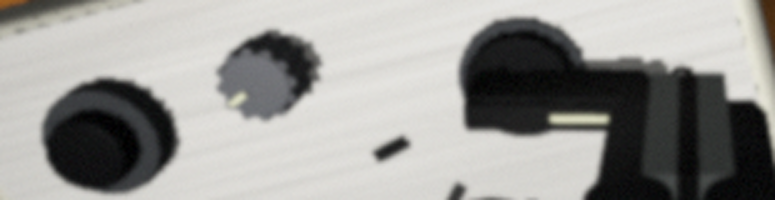

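```bash
python3 -m pendant '[[-1,-0.029,-0.031,0,0],[-1,0,0,0.04,0],[-1,0,0,0.05,0],[-1,0,0,0.04,0],[-1,0,0,0.026,0],[-1,0,0,0,0]]'; python3 -m pendant '[[-1,-0.01,0,0,0],[-1,-0.006,0,0,0],[-1,-0.004,0,0,0],[-1,-0.003,0,0,0],[-1,0,0,0,0]]'
```

```text
clock: 2.95
tcp_pos: [0.508, 0.1613, 0.0903]
orientation: [-0.002, 0.03, 1.0, -0.0]
wrist_force: [0.6, -0.5, 0.6]
finger_gap: -0.0001
grip_force: 0.0
clock: 3.58
tcp_pos: [0.5331, 0.1601, 0.0924]
orientation: [0.0, 0.03, 1.0, 0.0]
wrist_force: [-1.1, 0.1, 0.4]
finger_gap: -0.0005
grip_force: 0.0
```

```bash
python3 -m pendant '[[-1,-0.0034,0.0014,0,0.0873],[-1,-0.0034,0.0014,0,0.0873]]';python3 -m pendant '[[-1,-0.0034,0.0014,0,0.0873],[-1,-0.0034,0.0014,0,0.0873]]'; python3 -m pendant '[[-1,0,0,0,0],[-1,0,0,0,0],[-1,0,0,0,0],[-1,0,0,0,0]]'
python3 - <<'E'
from h import *
T=toolT();print((T[:3,:3].T@(np.array([.551,.1215,.0924])-T[:3,3])).round(4),np.degrees(np.arctan2(T[1,1],T[0,1])))
shot("top","t1.png"); im=cv2.imread("pics/t1.png")[165:250,200:345]
cv2.imwrite("pics/c1.png",cv2.resize(im,None,fx=4,fy=4,interpolation=cv2.INTER_CUBIC))
E
```

```text
clock: 3.82
tcp_pos: [0.5383, 0.1624, 0.092]
orientation: [-0.002, 0.118, 0.993, 0.0]
wrist_force: [-3.9, 0.9, 2.3]
finger_gap: 0.0001
grip_force: 2.0
clock: 4.08
tcp_pos: [0.5435, 0.164, 0.0916]
orientation: [-0.004, 0.204, 0.979, 0.0]
wrist_force: [-13.0, 5.1, 6.5]
finger_gap: -0.0001
grip_force: 7.2
clock: 4.58
tcp_pos: [0.544, 0.1635, 0.0915]
orientation: [-0.003, 0.203, 0.979, -0.0]
wrist_force: [-1.3, -0.7, 1.0]
finger_gap: -0.0005
grip_force: 0.5
[-0.0231 -0.0358 -0.001 ] 66.62327297724826
```

View pics/c1.png

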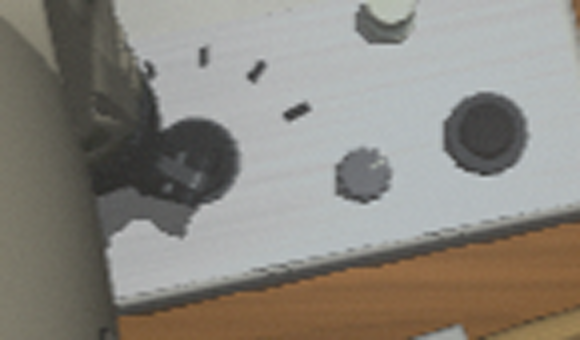

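Force rose to 13 N and then fell away, so the first click is done. The arm hides the pointer from the top camera, so I count by force and by finger geometry. The finger lags a bit, and I'll correct that.

```bash
cat > rel.py <<'E'
from h import *
T=toolT();s=env.get_state();print("REL",(T[:3,:3].T@(np.array([.551,.1215,.0924])-T[:3,3])).round(4),"yaw",np.degrees(np.arctan2(T[1,1],T[0,1])).round(1),"F",(T[:3,:3].T@s["wrist_force"]).round(1))
E
python3 -m pendant '[[-1,-0.005,0.002,0,0],[-1,-0.0034,0.0014,0,0.0873],[-1,-0.0034,0.0014,0,0.0873]]'; python3 rel.py; python3 -m pendant '[[-1,-0.0034,0.0014,0,0.0873]]';python3 rel.py;python3 -m pendant '[[-1,-0.0034,0.0014,0,0.0873]]';python3 rel.py;python3 -m pendant '[[-1,-0.0034,0.0014,0,0.0873]]';python3 rel.py
```

```text
clock: 5.0
tcp_pos: [0.5467, 0.1653, 0.0907]
orientation: [-0.013, 0.287, 0.958, -0.001]
wrist_force: [-37.1, 12.4, 23.3]
finger_gap: 0.0003
grip_force: 19.9
REL [-0.0277 -0.0342 -0.0021] yaw 56.6 F [ 38.4 -10.2 -22.3]
clock: 5.12
tcp_pos: [0.5479, 0.1661, 0.0906]
orientation: [-0.015, 0.328, 0.945, -0.001]
wrist_force: [-41.8, 18.2, 27.6]
finger_gap: 0.0002
grip_force: 23.4
REL [-0.03   -0.0331 -0.0023] yaw 51.7 F [ 44.8 -12.  -26.3]
clock: 5.25
tcp_pos: [0.5494, 0.1667, 0.0906]
orientation: [-0.017, 0.368, 0.93, -0.0]
wrist_force: [-47.2, 23.6, 29.8]
finger_gap: 0.0001
grip_force: 26.7
REL [-0.0321 -0.0319 -0.0024] yaw 46.8 F [ 51.4 -15.6 -27.9]
clock: 5.38
tcp_pos: [0.5512, 0.1672, 0.0907]
orientation: [-0.019, 0.408, 0.913, -0.0]
wrist_force: [-51.3, 29.6, 34.1]
finger_gap: -0.0003
grip_force: 29.4
REL [-0.0338 -0.0307 -0.0024] yaw 41.9 F [ 57.5 -19.  -31.8]
```

Too much force with no motion: something is blocked. I'll back off and look.

```bash
python3 -m pendant '[[-1,0.012,-0.006,0,0],[-1,0.012,-0.008,0,0]]'; python3 rel.py; python3 -m pendant '[[-1,0.01,-0.01,0,0],[-1,0,0,-0.05,0],[-1,0,0,-0.06,0],[-1,0.04,-0.03,0,0],[-1,0.03,-0.03,0,0],[-1,0,0,0,0]]'; python3 rel.py
python3 - <<'E'
from h import *
shot("side","s1.png");im=shot("top","t2.png")[165:250,200:345,::-1]
shot("wrist","w2.png")
a=cv2.resize(im,(560,328),interpolation=cv2.INTER_CUBIC)
w=cv2.imread("pics/w2.png")
cv2.imwrite("pics/c2.png",cv2.resize(np.vstack([a,w[160:420]]),None,fx=1,fy=1))
E
```

```text
clock: 5.62
tcp_pos: [0.5424, 0.169, 0.0921]
orientation: [-0.001, 0.409, 0.912, -0.0]
wrist_force: [1.1, 0.3, 0.2]
finger_gap: -0.0001
grip_force: 0.0
REL [-0.0412 -0.0251 -0.0003] yaw 41.7 F [-0.6  1.  -0.2]
clock: 6.38
tcp_pos: [0.4363, 0.1811, 0.2027]
orientation: [0.0, 0.41, 0.912, -0.0]
wrist_force: [0.9, -0.6, -0.6]
finger_gap: 0.0
grip_force: 0.0
REL [-0.1207  0.0463  0.1103] yaw 41.6 F [-1.   0.3  0.6]
```

View pics/c2.png

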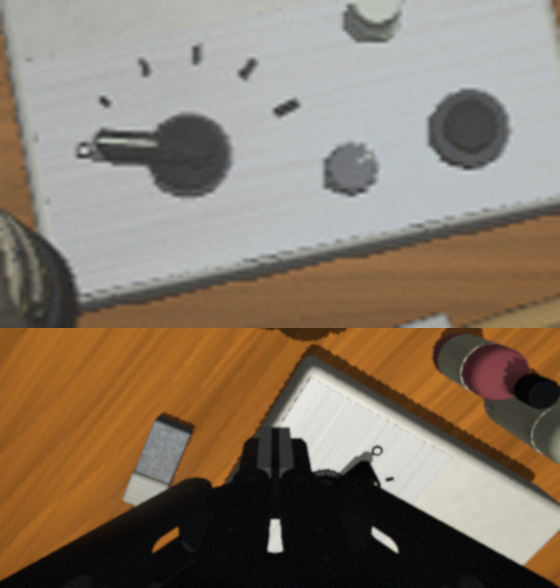

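View pics/s1.png

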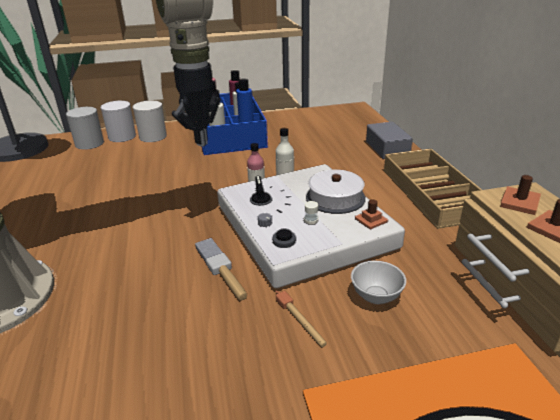

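The pointer is still at the off ring, so it never clicked. The dip in force came from the commanded pose re-zeroing at each new call. I'll retry with straight pushes further out and a bit higher, and check the contact with the force and moment readings.

```bash
cat > rel.py <<'E'
from h import *
T=toolT();s=env.get_state();t=s["wrist_force"];m=s["ft_torque"];print("t",round(s["clock"],2),"TCP",T[:3,3].round(4),"REL",(T[:3,:3].T@(np.array([.551,.1215,.0924])-T[:3,3])).round(4),"yaw",np.degrees(np.arctan2(T[1,1],T[0,1])).round(1),"F",t.round(1),"M",m.round(2),"tiltz",T[:3,2].round(3))
E
python3 -m pendant '[[-1,-0.01,0,0,-0.157],[-1,0,0,0,-0.157],[-1,0,0,0,-0.157],[-1,0,0,0,-0.157],[-1,0,0,0,-0.152],[-1,0,0,0,0]]'
python3 - <<'E'
from h import *
T=toolT();print(T[:3,:3].T@(np.array([.515,.1660,.096])-T[:3,3]))
E
python3 rel.py
```

```text
clock: 7.28
tcp_pos: [0.4467, 0.1737, 0.2021]
orientation: [0.0, 0.034, 0.999, 0.0]
wrist_force: [0.0, 0.1, 0.1]
finger_gap: -0.0001
grip_force: 0.0
[-0.06864048 -0.00303012  0.10614579]
t 7.28 TCP [0.4467 0.1737 0.2021] REL [-0.1076 -0.045   0.1098] yaw 86.1 F [0.  0.1 0.1] M [ 0.02  0.02 -0.01] tiltz [ 0.001  0.    -1.   ]
```

```bash
python3 -m pendant '[[-1,-0.034,-0.0015,0,0],[-1,-0.034,-0.0015,0.03,0],[-1,0,0,0.04,0],[-1,0,0,0.036,0],[-1,0,0,0,0]]' >/dev/null; python3 rel.py
python3 -m pendant '[[-1,-0.006,0,0,0],[-1,-0.006,0,0,0],[-1,-0.003,0,0,0]]' >/dev/null; python3 rel.py; python3 -m pendant '[[-1,-0.004,0,0,0],[-1,-0.004,0,0,0]]' >/dev/null; python3 rel.py;  python3 - <<'E'
from h import *
s=env.read_camera("side")[150:230,200:320,::-1]; w=env.read_camera("wrist")[200:340,130:370,::-1]
a=cv2.resize(s,(600,400),interpolation=cv2.INTER_CUBIC)
t=cv2.resize(w,(342,200),interpolation=cv2.INTER_CUBIC)
c=np.zeros((600,600,3),np.uint8);c[:400]=a;c[400:,:342]=t;cv2.imwrite("pics/c3.png",c)
E
```

```text
t 7.9 TCP [0.5111 0.1658 0.0934] REL [-0.0428 -0.0415  0.0008] yaw 86.1 F [-0.5 -0.5  0.9] M [0.05 0.01 0.04] tiltz [-0.006 -0.001 -1.   ]
t 8.28 TCP [0.5297 0.1657 0.0978] REL [-0.0242 -0.0427  0.0055] yaw 86.2 F [-0.3 -0.2 -0. ] M [0.02 0.03 0.01] tiltz [ 0.003  0.001 -1.   ]
t 8.53 TCP [0.5362 0.1651 0.0966] REL [-0.0176 -0.0425  0.0042] yaw 86.2 F [-0.2 -0.2 -0.4] M [-0.02  0.01  0.02] tiltz [ 0.  0. -1.]
```

View pics/c3.png

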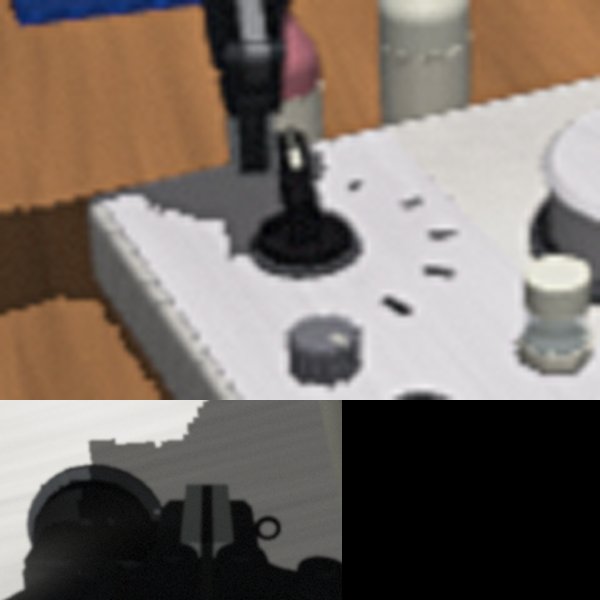

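The crop shows the finger at (255,150) just left of the pointer top at (292,140), which is still at off with a small gap. This is a clear view for following the pointer. Pushing on gently.

```bash
python3 -m pendant '[[-1,-0.003,0,0,0],[-1,-0.003,0,0,0]]' >/dev/null; python3 rel.py; python3 -m pendant '[[-1,-0.003,0,0,0],[-1,-0.003,0,0,0]]' >/dev/null; python3 rel.py; python3 -m pendant '[[-1,-0.003,0,0,0],[-1,-0.003,0,0,0]]' >/dev/null; python3 rel.py
```

```text
t 8.88 TCP [0.5397 0.1652 0.096 ] REL [-0.0141 -0.0428  0.0035] yaw 86.3 F [-8.9  3.3  6.4] M [0.51 1.83 0.02] tiltz [-0.004  0.001 -1.   ]
t 9.12 TCP [0.5443 0.165  0.0958] REL [-0.0095 -0.043   0.0032] yaw 86.3 F [-11.8   3.5   6.7] M [ 0.62  2.45 -0.05] tiltz [-0.007  0.001 -1.   ]
t 9.38 TCP [0.5529 0.1639 0.096 ] REL [-0.0009 -0.0425  0.0036] yaw 86.3 F [-4.7 -1.   0.2] M [-0.18  1.11 -0.04] tiltz [-0.002 -0.    -1.   ]
```

```bash
cat > prof.py <<'E'
from h import *
import sys
im=env.read_camera("side"); g=im.astype(float).mean(2)
def b(th,r,z):
    u,v=proj("side",np.array([.551+r*np.cos(th),.1215+r*np.sin(th),z])); return cv2.getRectSubPix(g.astype(np.float32),(2,2),(float(u),float(v))).mean()
for r,z in [(46,.085),(46,.075),(36,.08)]:
    print(r,z,[(int(d),int(b(np.radians(86.5-d),r/1000,z))) for d in range(-10,150,10)])
cv2.imwrite("pics/"+sys.argv[1],im[:,:,::-1])
E
python3 -m pendant '[[-1,0,0,0,0],[-1,0,0,0,0],[-1,0,0,0,0],[-1,0,0,0,0]]' >/dev/null; python3 rel.py; python3 prof.py s4.png
```

```text
t 9.88 TCP [0.5546 0.1638 0.0966] REL [ 0.0008 -0.0425  0.0042] yaw 86.2 F [1.  0.1 0.1] M [ 0.01 -0.02  0.01] tiltz [ 0.002  0.    -1.   ]
46 0.085 [(-10, 81), (0, 19), (10, 31), (20, 123), (30, 14), (40, 85), (50, 216), (60, 213), (70, 213), (80, 212), (90, 213), (100, 164), (110, 201), (120, 213), (130, 212), (140, 213)]
46 0.075 [(-10, 87), (0, 78), (10, 10), (20, 14), (30, 11), (40, 112), (50, 214), (60, 213), (70, 211), (80, 193), (90, 206), (100, 213), (110, 213), (120, 212), (130, 214), (140, 216)]
36 0.08 [(-10, 74), (0, 66), (10, 11), (20, 14), (30, 12), (40, 8), (50, 102), (60, 212), (70, 212), (80, 212), (90, 213), (100, 212), (110, 212), (120, 212), (130, 216), (140, 182)]
```

Click 1 is confirmed: the pointer is dark at 30° and the finger sits behind it with a gap. I'll realign the finger 30° round for click 2.

```bash
python3 -m pendant '[[-1,0.008,0.006,0,0],[-1,0,0,0,0.175],[-1,0,0,0,0.175],[-1,0,0,0,0.175],[-1,-0.008,0.006,0,0],[-1,0,0,0,0]]' >/dev/null; python3 rel.py
```

```text
t 10.68 TCP [0.5573 0.1712 0.0965] REL [-0.0223 -0.0448  0.0041] yaw 56.3 F [0.8 0.1 0. ] M [ 0.01  0.01 -0.04] tiltz [ 0.001  0.    -1.   ]
```

```bash
python3 -m pendant '[[-1,-0.003,0,0,0],[-1,-0.003,0,0,0],[-1,-0.003,0,0,0]]' >/dev/null; python3 rel.py; python3 -m pendant '[[-1,-0.003,0,0,0],[-1,-0.003,0,0,0]]' >/dev/null; python3 rel.py; python3 -m pendant '[[-1,-0.003,0,0,0],[-1,-0.003,0,0,0]]' >/dev/null; python3 rel.py; python3 -m pendant '[[-1,0,0,0,0],[-1,0,0,0,0],[-1,0,0,0,0],[-1,0,0,0,0]]' >/dev/null; python3 rel.py; python3 prof.py s5.png
```

```text
t 11.05 TCP [0.5628 0.1668 0.0962] REL [-0.0154 -0.0442  0.0037] yaw 56.2 F [-2.6  3.6  1.9] M [ 0.79  0.29 -0.02] tiltz [-0.002  0.002 -1.   ]
t 11.3 TCP [0.5664 0.1646 0.0962] REL [-0.0112 -0.0444  0.0036] yaw 56.3 F [-8.7  9.3  7.1] M [ 1.97  1.78 -0.06] tiltz [-0.005  0.005 -1.   ]
t 11.55 TCP [0.5732 0.1593 0.0961] REL [-0.0025 -0.0438  0.0038] yaw 56.2 F [-2.1  0.7  0.3] M [0.08 0.31 0.  ] tiltz [-0.001 -0.    -1.   ]
t 12.05 TCP [0.5738 0.1591 0.0964] REL [-0.002 -0.044  0.004] yaw 56.2 F [ 0.2 -0.5 -0. ] M [-0.06 -0.    0.  ] tiltz [ 0.  0. -1.]
46 0.085 [(-10, 95), (0, 95), (10, 75), (20, 18), (30, 80), (40, 118), (50, 26), (60, 11), (70, 58), (80, 178), (90, 212), (100, 168), (110, 204), (120, 215), (130, 215), (140, 219)]
46 0.075 [(-10, 90), (0, 75), (10, 57), (20, 29), (30, 33), (40, 13), (50, 15), (60, 10), (70, 57), (80, 165), (90, 211), (100, 215), (110, 215), (120, 215), (130, 216), (140, 218)]
36 0.08 [(-10, 70), (0, 68), (10, 56), (20, 20), (30, 39), (40, 16), (50, 14), (60, 13), (70, 15), (80, 12), (90, 21), (100, 60), (110, 104), (120, 176), (130, 211), (140, 182)]
```

Click 2 is confirmed at 60°. Click 3 uses the same pattern.

```bash
python3 -m pendant '[[-1,0.007,0.006,0,0],[-1,0,0,0,0.175],[-1,0,0,0,0.175],[-1,0,0,0,0.175],[-1,-0.009,0.004,0,0],[-1,0,0,0,0]]' >/dev/null; python3 rel.py;python3 -m pendant '[[-1,-0.003,0,0,0],[-1,-0.003,0,0,0],[-1,-0.003,0,0,0]]' >/dev/null; python3 rel.py; python3 -m pendant '[[-1,-0.003,0,0,0],[-1,-0.003,0,0,0]]' >/dev/null; python3 rel.py
```

```text
t 12.85 TCP [0.5796 0.1615 0.0964] REL [-0.0233 -0.0434  0.004 ] yaw 26.2 F [-0.7  0.5  0.2] M [ 0.    0.04 -0.06] tiltz [ 0.001  0.    -1.   ]
t 13.22 TCP [0.5823 0.1549 0.0964] REL [-0.0162 -0.0429  0.0039] yaw 26.2 F [-0.8  5.5  0.5] M [1.14 0.14 0.05] tiltz [-0.001  0.003 -1.   ]
t 13.47 TCP [0.5845 0.1509 0.0965] REL [-0.0116 -0.0431  0.004 ] yaw 26.2 F [-4.8 12.5  3.2] M [ 2.48  0.78 -0.01] tiltz [-0.001  0.006 -1.   ]
```

```bash
python3 -m pendant '[[-1,-0.003,0,0,0],[-1,-0.003,0,0,0]]' >/dev/null; python3 rel.py; python3 -m pendant '[[-1,0,0,0,0],[-1,0,0,0,0],[-1,0,0,0,0],[-1,0,0,0,0]]' >/dev/null; python3 rel.py; python3 prof.py s6.png
```

```text
t 13.72 TCP [0.5878 0.1431 0.0963] REL [-0.0032 -0.0425  0.0039] yaw 26.2 F [-1.4  1.4  0.9] M [ 0.4   0.29 -0.09] tiltz [-0. -0. -1.]
t 14.22 TCP [0.5881 0.1427 0.0963] REL [-0.0028 -0.0427  0.0039] yaw 26.1 F [-1.4  0.2  0. ] M [-0.01 -0.03  0.04] tiltz [ 0. -0. -1.]
46 0.085 [(-10, 95), (0, 96), (10, 97), (20, 96), (30, 53), (40, 19), (50, 70), (60, 126), (70, 80), (80, 16), (90, 14), (100, 14), (110, 13), (120, 15), (130, 20), (140, 64)]
46 0.075 [(-10, 76), (0, 71), (10, 80), (20, 68), (30, 134), (40, 101), (50, 31), (60, 15), (70, 15), (80, 15), (90, 12), (100, 12), (110, 40), (120, 101), (130, 204), (140, 222)]
36 0.08 [(-10, 63), (0, 64), (10, 73), (20, 64), (30, 77), (40, 134), (50, 63), (60, 23), (70, 16), (80, 15), (90, 17), (100, 14), (110, 16), (120, 16), (130, 33), (140, 57)]
```

Click 3 shows the same force signature. Now click 4, then I back off and check.

```bash
python3 -m pendant '[[-1,0.007,0.006,0,0],[-1,0,0,0,0.175],[-1,0,0,0,0.175],[-1,0,0,0,0.175],[-1,-0.009,0.004,0,0],[-1,0,0,0,0]]' >/dev/null; python3 rel.py;python3 -m pendant '[[-1,-0.003,0,0,0],[-1,-0.003,0,0,0],[-1,-0.003,0,0,0]]' >/dev/null; python3 rel.py; python3 -m pendant '[[-1,-0.003,0,0,0],[-1,-0.003,0,0,0]]' >/dev/null; python3 rel.py
```

```text
t 15.03 TCP [0.5942 0.1421 0.0963] REL [-0.0234 -0.0417  0.0039] yaw -3.9 F [0.1 0.4 0.2] M [-0.02 -0.04  0.02] tiltz [ 0. -0. -1.]
t 15.4 TCP [0.5935 0.135  0.0966] REL [-0.0164 -0.0414  0.0041] yaw -3.9 F [ 1.1  6.9 -2.2] M [ 1.26 -0.28 -0.02] tiltz [ 0.001  0.004 -1.   ]
t 15.65 TCP [0.5933 0.1305 0.0968] REL [-0.0119 -0.0416  0.0042] yaw -3.9 F [ 1.7 12.9  0.2] M [ 2.76 -0.22 -0.08] tiltz [ 0.002  0.007 -1.   ]
```

```bash
python3 -m pendant '[[-1,-0.003,0,0,0],[-1,-0.003,0,0,0]]' >/dev/null; python3 rel.py; python3 -m pendant '[[-1,0,0,0,0],[-1,0,0,0,0],[-1,0,0,0,0],[-1,0,0,0,0]]' >/dev/null; python3 rel.py; python3 -m pendant '[[-1,0.02,0,0,0],[-1,0,0,-0.05,0],[-1,0,0,-0.05,0],[-1,-0.05,-0.02,0,0],[-1,-0.05,-0.02,0,0],[-1,-0.05,0,0,0],[-1,-0.04,0,0,0],[-1,0,0,0,0]]'
python3 - <<'E'
from h import *
KT=cam("wrist"); w=shot("wrist","w7.png")
for l,z in [("start_top",.07),("timer_top",.079),("heat_axis",.095),("heat_tip",.095)]:
    for r in env.recognise("wrist",l)[:1]: print(l,r,pix2z("wrist",r["centre"],z,KT).round(4))
s=cv2.imread("pics/w7.png")
t=shot("top","t7.png")[165:250,200:345,::-1]; sd=env.read_camera("side")[160:240,210:330,::-1]
c=np.zeros((600,800,3),np.uint8); c[:278,:475]=cv2.resize(t,(475,278),interpolation=cv2.INTER_CUBIC); c[:216,475:799]=cv2.resize(sd,(324,216),interpolation=cv2.INTER_CUBIC); c[285:600,:420]=cv2.resize(s,(420,315)); cv2.imwrite("pics/c7.png",c)
E
python3 rel.py
```

```text
t 15.9 TCP [0.5921 0.1219 0.0964] REL [-0.0032 -0.041   0.004 ] yaw -3.9 F [-1.   3.7  0.6] M [ 0.81  0.03 -0.02] tiltz [ 0.  0. -1.]
t 16.4 TCP [0.5922 0.1214 0.0962] REL [-0.0028 -0.0411  0.0038] yaw -4.0 F [0.3 0.1 0.5] M [-0.01  0.01  0.09] tiltz [-0. -0. -1.]
clock: 17.4
tcp_pos: [0.5408, -0.0467, 0.1965]
orientation: [0.0, 0.732, 0.681, 0.0]
wrist_force: [-0.2, 0.7, -0.1]
finger_gap: 0.0004
grip_force: 0.0
start_top {'centre': [306.3, 211.9], 'score': 0.95} [ 0.565  -0.0508  0.07  ]
timer_top {'centre': [264.6, 116.3], 'score': 0.73} [0.5387 0.0233 0.079 ]
t 17.75 TCP [ 0.5406 -0.0439  0.1963] REL [ 0.1657 -0.0008  0.1039] yaw -3.9 F [ 0.4 -0.7  0.8] M [ 0.01 -0.04 -0.02] tiltz [-0.  0. -1.]
```

View pics/c7.png

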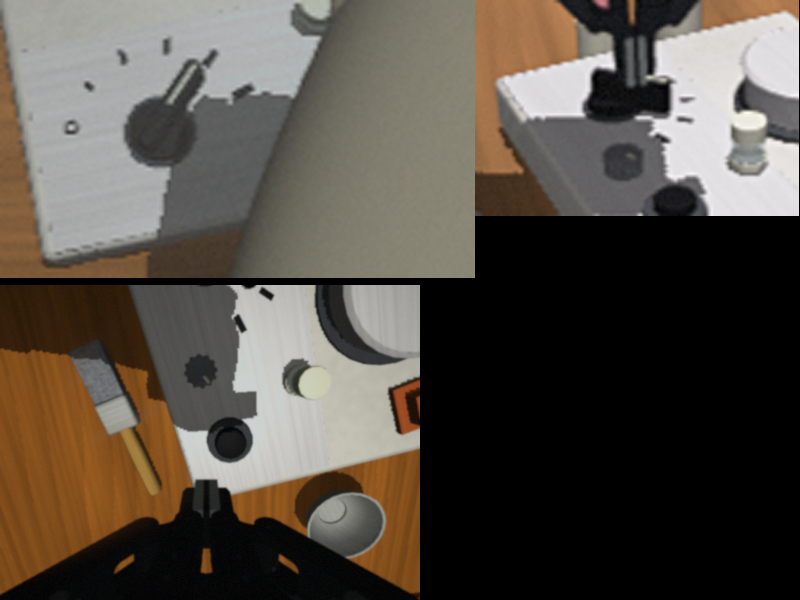

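The composite shows the pointer at (200,65) aiming at the fourth bar at (210,57), with bar 5 beyond at (243,91). The button is at (230,440) in the wrist part. Now the press.

```bash
python3 -m pendant '[[-1,-0.004,0.026,0,0],[-1,0,0,0.035,0],[-1,0,0,0.035,0],[-1,0,0,0.015,0],[-1,0,0,0,0]]' >/dev/null; python3 rel.py; for i in 1; do python3 -m pendant '[[-1,0,0,0.004,0],[-1,0,0,0.004,0],[-1,0,0,0,0]]' >/dev/null; python3 rel.py; done;  python3 -m pendant '[[-1,0,0,0.003,0],[-1,0,0,0.003,0]]' >/dev/null; python3 rel.py
```

```text
t 18.38 TCP [ 0.5655 -0.0504  0.1105] REL [ 0.1705 -0.0262  0.0182] yaw -4.0 F [-0.9  0.3  0.1] M [ 0.02 -0.02 -0.03] tiltz [-0.002  0.001 -1.   ]
t 18.75 TCP [ 0.5664 -0.0511  0.1037] REL [ 0.1711 -0.0274  0.0112] yaw -4.0 F [ 0.5 -0.5 -0.8] M [-0.04  0.    0.  ] tiltz [ 0.001 -0.    -1.   ]
t 19.0 TCP [ 0.5664 -0.0511  0.0974] REL [ 0.1711 -0.0274  0.005 ] yaw -4.0 F [-0.6  0.2  2.2] M [-0.    0.   -0.02] tiltz [ 0.001 -0.    -1.   ]
```

```bash
python3 -m pendant '[[-1,0,0,0.002,0],[-1,0,0,0.002,0]]' >/dev/null; python3 rel.py; python3 -m pendant '[[-1,0,0,0.002,0],[-1,0,0,0.002,0]]' >/dev/null; python3 rel.py; python3 -m pendant '[[-1,0,0,0.002,0],[-1,0,0,0,0]]' >/dev/null; python3 rel.py
```

```text
t 19.25 TCP [ 0.5664 -0.0511  0.0936] REL [ 0.1711 -0.0274  0.0011] yaw -4.0 F [-0.5  0.8  4. ] M [ 0.01  0.12 -0.04] tiltz [ 0.001 -0.    -1.   ]
t 19.5 TCP [ 0.5666 -0.0511  0.0925] REL [ 1.711e-01 -2.760e-02 -1.000e-04] yaw -4.0 F [-9.9  1.2 33.2] M [ 0.37  2.16 -0.  ] tiltz [ 0.002 -0.001 -1.   ]
t 19.75 TCP [ 0.5666 -0.0511  0.0924] REL [ 0.1711 -0.0276 -0.0002] yaw -4.0 F [-11.6   1.6  35.5] M [ 0.4   2.49 -0.01] tiltz [ 0.004 -0.001 -1.   ]
```

The button bottomed out at about 6 mm of travel with a hard stop. Release, retreat and check.

```bash
python3 -m pendant '[[-1,0,0,-0.01,0],[-1,0,0,-0.03,0],[-1,0,0,-0.04,0],[-1,0,0,-0.04,0],[-1,-0.05,-0.03,0,0],[-1,-0.05,-0.03,0,0],[-1,-0.05,-0.03,0,0],[-1,0,0,0,0]]'
python3 - <<'E'
from h import *
t=shot("top","t9.png")[:,:,::-1][100:250,150:400]
s=shot("side","s9.png")[:,:,::-1]
c=np.zeros((600,800,3),np.uint8); c[:390,:650]=cv2.resize(t,(650,390),interpolation=cv2.INTER_CUBIC); c[390:600,:315]=cv2.resize(s[150:290,200:410],(315,210)); cv2.imwrite("pics/c9.png",c)
E
```

```text
clock: 20.75
tcp_pos: [0.4638, -0.197, 0.2069]
orientation: [-0.0, 0.733, 0.68, -0.0]
wrist_force: [0.7, -0.2, 0.2]
finger_gap: 0.0002
grip_force: 0.0
```

View pics/c9.png

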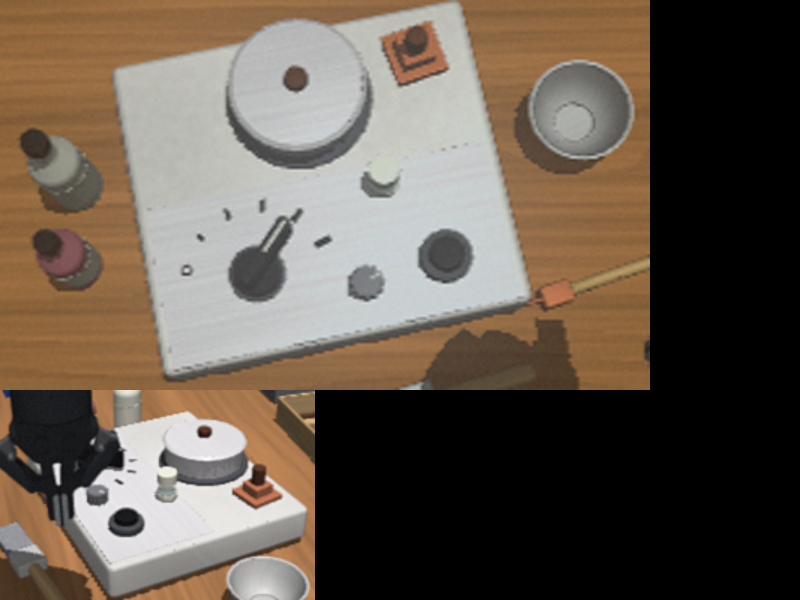

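The final view shows the pointer at (280,235) aimed at the fourth bar at (297,214). The button is up, the timer mark hasn't moved, and the loose things are in place.

```bash
python3 -c "
from workcell import env
print(env.hand_in())"
```

```text
the job is handed in; nothing more can be done
None
```

The heat selector was pushed clockwise click by click to heat 4, then the start button was pressed fully in and came back up, and the job was handed in at about 21 s; an earlier blocked push, with wrist force up to about 70 N, left the selector at off.

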